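# Weigh two pistons against each other and set out the heavier

## Task

These two pistons look alike but one weighs more: stand one on each pan of the balance and let go, and wait until the beam has settled. Then stand the heavier one crown up in the empty round steel dish on the right, where it waits to be lightened, and leave the lighter one standing on its pan as the reference. Set the pistons down gently without dropping or toppling them, do not knock the balance, and leave the caliper and the pen where they are.

Things in the scene. Friction and masses are not known exactly. Their poses are not given: they have to be found in the camera images.
- piston_a: one of two identical-looking bare aluminium pistons, standing crown up, 50 mm diameter, 46 mm tall; origin at the centre of its underside, z up. The upper 24 mm is a full round 50 mm with ring grooves, good to grip from above at any yaw; the skirt below is cut flat, 34 mm across along own y. Each weighs 0.10 to 0.23 kg; either may be the heavier, only weighing tells
- piston_b: the other piston, of the same shape, size and origin; its weight is of the same order
- balance: mechanical two-pan equal-arm balance with a grey base 112 x 285 x 36 mm, which does not move. Origin at the centre of its underside, on the bench; own +y points towards the left pan. A column and a scale plate 50 mm wide stand in the middle, 156 mm tall, within 28 mm of the centre
- left_pan (a point): centre of the floor (upper face) of the left pan (towards the balance's own +y): flat, round, steel, 104 mm across inside a rim 6 mm high; 120 mm from the balance's middle, 113 mm above the bench when the beam is level. A linkage keeps it horizontal while it rises or sinks by up to 10 mm; a loaded pan sinks to its stop unless the other holds more
- right_pan (a point): the same point of the right pan (towards the balance's own -y)
- balance_beam (a joint): tilt of the beam, rad: 0 level, positive when the left pan is lower, stops at -0.08 and +0.08. Unloaded it returns to level; a difference of 2 g tips it fully to the heavier side, within about 3 s
- dish: loose round stainless dish, 191 mm across its rim and 28 mm high, on the bench; origin at the centre of its underside. Its floor is 2 mm thick and flat for 55 mm round the centre, then the wall slopes up and out
- caliper: sliding caliper lying flat, 58 x 210 x 12 mm, a bystander at the right edge of the bench, beyond the dish; origin on its underside at its middle
- pen: blue and white marker pen lying flat, 135 mm long and 17 mm thick, a bystander in front of the balance; origin on its underside at its middle
Not all that is in view belongs to the job. Leave any brown or green look-alike of the piston_b alone.

How it is judged:
By the outcome, as a careful person would: the job done as asked, in the order asked, and still so for the second after the job is handed in, with the robot touching nothing.
It also fails if it takes over 72 s, if anything falls off the work surface, if the arm or the gripper's body presses on something with over 40 N, if the wrist force passes 120 N, or if a joint passes its speed limit or range.

## Robot

A 7-joint arm with a two-finger parallel gripper is mounted at the origin on a cart in front of the work surface, level with it; the furniture and walls round the work are solid. World frame = base frame: x ahead of the robot, y to its left, z up, the work surface at z = 0. Lengths are in mm, angles in rad, forces in N, time in s.
With the tool pointing down it reaches from about 400 to 850 mm from the base axis. Payload 6.9 kg.
Tool frame: the origin (TCP) lies at the very end of the fingers, on their centre line; the grasp point (between the pads) lies 19 mm behind it; z points along the fingers, y is the line along which they close (so a half turn about z gives the same grasp; the last joint's range is limited). The gripper opens to 85 mm and grips with 20 to 120 N. Pads are 22 mm wide; open, the fingers measure 114 mm over their backs; the gripper's body (76 mm by 85 mm) begins 54 mm behind the grasp point. The pads swing forward as they close: fully open they stand 13 mm farther back than shut.
Start: joints at [1.27, 0.507, -0.238, 1.5, 0.126, 1.149, -0.155], TCP at [246.692, -574.243, 231.275] pointing down, gripper open.
Joint ranges: [-3.08, 3.08], [-0.24, 2.05], [-1.43, 1.35], [0, 2.5], [-1.52, 4.66], [0.17, 1.96], [-2.89, 2.89]. Speed limits (rad/s): [2.39, 2.39, 3.14, 3.14, 3.14, 3.14, 3.14].

## Interface

Orientations are given as a rotation vector (axis times angle).
In Python, from cell import * gives the robot as it stands.
- The arm moves only by the shell command python3 -m crank 'ROWS' [OPENING] [FORCE]. ROWS is a JSON object of lists of equal length, an entry for each row: "travel": the shift along the world's x, y, z each as a share of 30 mm, from -1 to 1, a list of three; "dr": the turn, a rotation vector about the world's x, y, z each as a share of 60 degrees, from -1 to 1, a list of three. In form: {"travel": [[x, y, z], ...], "dr": [[wx, wy, wz], ...]}. A call has 1 to 8 rows; each row shifts and turns the commanded pose from where the row before left it; what a row does not reach is not made up. A row lasts 1/8 s, in which the tool goes at most 62.5 mm and 10.7 degrees, less where a joint would pass 70% of its speed; a pose out of reach is approached as far as the arm can. A call with a number of a shift or a turn outside -1 to 1 is refused whole. A call with a gripper value outside its range is refused whole. OPENING is the closure, from -1 (fully open) to 1 (shut), set as the call begins (- or left out, the last holds). The fingers move at their own pace and stop on an object; FORCE is the grip in N (left out, the last holds). Time passes only in rows, so rows that do not move let the fingers close. It gives the time, the measured TCP pose, the force, the opening and the grip force at its end, in the units of the state.
- read_state(): the state, without advancing time (a new reading comes with each control period).
- capture(name): name is "scene" or "side" or "wrist"; returns a dict with "color" (400x640x3 uint8, red, green, blue), "mtx" (3x3 intrinsics, pixels), "origin" and "rotation" of the camera in the world. Camera axes: x right, y down, z forward; pixel columns grow to the right and rows downward; lengths in mm; the calibration is good to about 2 mm. A picture is of the moment at which its call begins. There is no depth.
- hand_in(): hands the job in; it is judged then, once.
The state is a dict: "time_s": time; "q": joint angles; "joint_velocities": joint speeds; "tau": joint torques, N m; "tool_pos": TCP position; "orientation": TCP orientation; "ft_force": force on the tool from outside, world axes, zero at the start; "moment": the same for the moment, N m; "finger_gap": finger opening in mm; "gripper_force": force on a finger pad.
Only numpy, scipy, OpenCV 4.12 (cv2) and the standard library are available. Lean on these libraries where they do the work, as an engineer would, in place of code of your own. Each camera call takes 0.05 s, during which the arm holds its last target. There are 200 camera calls.

## Working session

There is one attempt and no reset: what is moved stays moved. The work goes in short steps, Python scripts to look and compute and a shell command to move; the robot and the scene stay as the last step left them, time stands still between calls to the robot, and variables do not carry over. Pictures are saved under pics/ and viewed, at most 11 in all, crops included, and the job is handed in when it is done.

```bash
mkdir -p pics; ls; python3 - <<'E'
from cell import *
import cv2,numpy as np
for n in("scene","side"):
    c=capture(n); cv2.imwrite(f"pics/{n}0.png",c["color"][:,:,::-1]); print(n,c["mtx"].tolist(),np.round(c["origin"],1),np.round(c["rotation"],3).tolist())
s=read_state();print(s)
E
```

```text
pics
scene [[466.0692408435786, 0.0, 324.1471846800404], [0.0, 466.0692408435786, 196.77189247753586], [0.0, 0.0, 1.0]] [-460.3  606.8  838.4] [-1.187, 2.085, -1.17]
side [[484.1930342152988, 0.0, 318.423189558966], [0.0, 484.1930342152988, 205.34346164286003], [0.0, 0.0, 1.0]] [  344.8 -1108.5   834.2] [-2.15, 0.231, -0.098]
{'time_s': 0.1, 'q': array([ 1.27048208,  0.50827425, -0.23752122,  1.50096479,  0.12565076,
        1.14885688, -0.15480376]), 'joint_velocities': array([ 0.00071414, -0.00305317,  0.00054832, -0.00313043,  0.00038167,
        0.00136634, -0.00201631]), 'tau': array([-4.57263333e-03, -6.21838832e+01, -2.19440483e+00, -2.50205129e+01,
        1.25440778e-02,  7.80300004e-03,  2.19046217e-05]), 'tool_pos': array([ 246.51556605, -573.89176561,  230.52697343]), 'orientation': array([-3.07568495e+00, -6.32740030e-01,  4.41961139e-04]), 'ft_force': array([ 0.16252356, -0.36640589, -0.85609239]), 'moment': array([-0.0228722 , -0.03109155, -0.02559667]), 'gripper_force': 0.0, 'finger_gap': 85.2458409323226}
```

View pics/scene0.png

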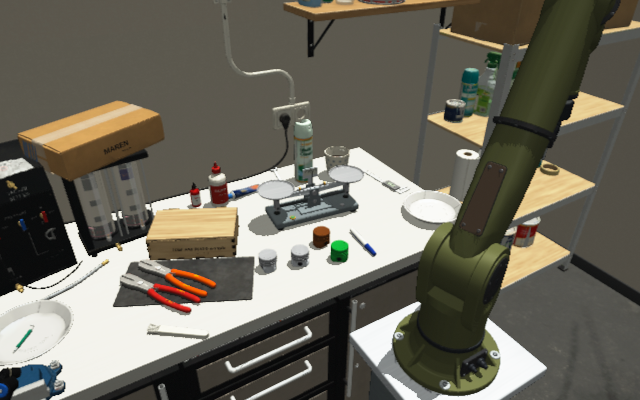

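View pics/side0.png

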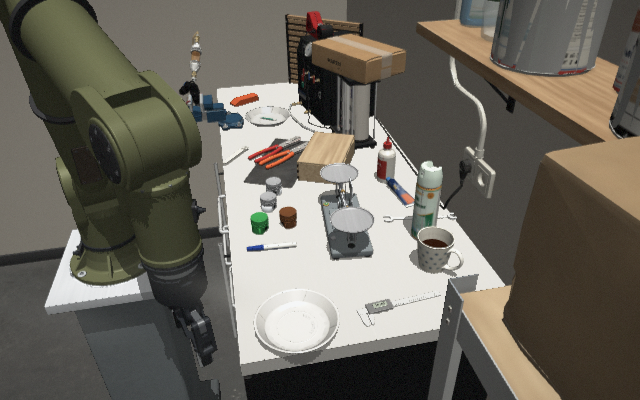

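The grey pistons are at scene (267,260) and (299,256), side (273,185) and (268,202). The look-alikes are brown at scene (321,236) and green at (340,251). The empty dish is at scene (432,209), beside the caliper. The dish at far left holds a green pen, so it isn't the one meant. I'll confirm this in one enlarged crop.

```bash
cat > h.py <<'E'
from cell import *
import cv2,numpy as np
def ray(c,u,v):
    d=np.linalg.inv(c["mtx"])@[u,v,1.]
    R=np.asarray(c["rotation"],float)
    if R.shape!=(3,3): R=cv2.Rodrigues(R)[0]
    return np.asarray(c["origin"],float),R@d
def onz(c,u,v,z):
    o,d=ray(c,u,v); return (o+d*(z-o[2])/d[2])
def proj(c,p):
    R=np.asarray(c["rotation"],float)
    if R.shape!=(3,3): R=cv2.Rodrigues(R)[0]
    q=c["mtx"]@(R.T@(np.asarray(p,float)-c["origin"])); return q[:2]/q[2]
E
python3 - <<'E'
from h import *
a=capture("scene");b=capture("side")
ca=cv2.resize(a["color"][150:280,225:465],None,fx=3.3,fy=3.3,interpolation=cv2.INTER_CUBIC)
cb=cv2.resize(b["color"][150:280,230:390],None,fx=4.4,fy=4.4,interpolation=cv2.INTER_CUBIC)
cv2.imwrite("pics/ca.png",ca[:,:,::-1]);cv2.imwrite("pics/cb.png",cb[:,:,::-1])
for n,c,P in(("scene",a,[(267,254),(299,250)]),("side",b,[(273,181),(268,197)])):
    for u,v in P: print(n,onz(c,u,v,46).round(1))
print(onz(a,432,209,14),onz(b,297,320,14),"L",onz(a,277,188,115),onz(b,340,173,115),"R",onz(a,346,174,115),onz(b,352,220,115))
E
```

```text
scene [454.2 221.6  46. ]
scene [426.2 139.2  46. ]
side [457.8 217.3  46. ]
side [431.1 127.3  46. ]
[ 432.58540483 -352.76393037   14.        ] [ 437.8211902  -348.67319203   14.        ] L [646.58561969  94.00445616 115.        ] [647.55348777 100.79192092 115.        ] R [ 615.63662735 -135.69529714  115.        ] [ 620.0266195  -138.72170387  115.        ]
```

View pics/ca.png

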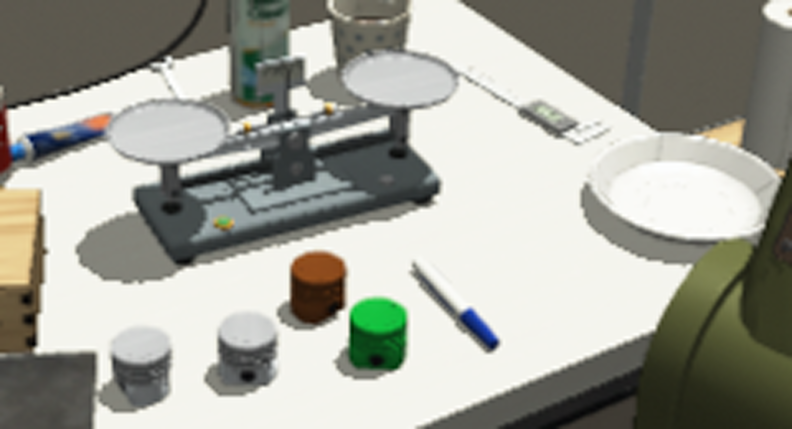

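View pics/cb.png

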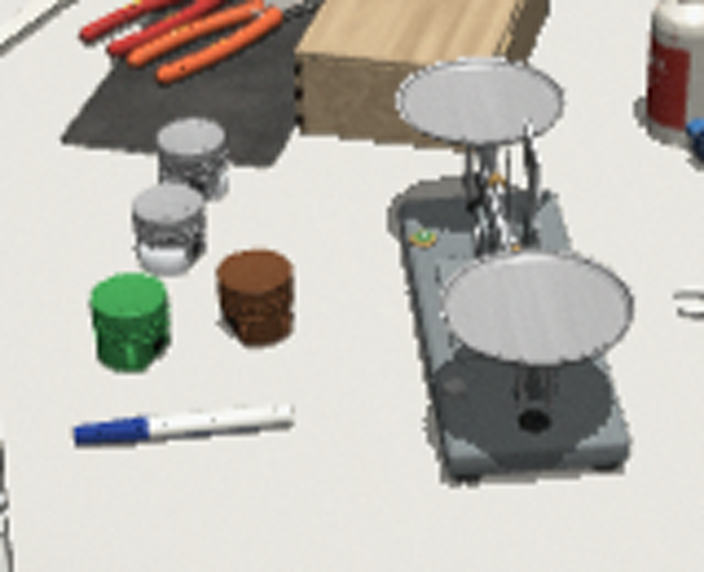

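The crops confirm the two bare grey pistons, and brown and green are decoys. In crop pixels, the crown centres are at scene (141,345) and (248,331), side (192,138) and (169,204). The pan rims are at scene (168,131) and (400,78), side (480,101) and (538,306). Next I triangulate.

```bash
python3 - <<'E'
from h import *
a=capture("scene");b=capture("side")
def tri(pa,pb):
    oa,da=ray(a,*pa);ob,db=ray(b,*pb)
    t=np.linalg.lstsq(np.c_[da,-db],ob-oa,rcond=None)[0]
    x,y=oa+da*t[0],ob+db*t[1]; return (x+y)/2,np.linalg.norm(x-y)
fa=lambda p:((p[0]+.5)/3.3-.5+225,(p[1]+.5)/3.3-.5+150)
fb=lambda p:((p[0]+.5)/4.4-.5+230,(p[1]+.5)/4.4-.5+150)
for n,pa,pb in(("p1",(141,345),(192,138)),("p2",(248,331),(169,204)),("brown",(319,270),(256,270)),("green",(378,317),(130,294)),("L",(168,131),(480,101)),("R",(400,78),(538,306))):
    p,e=tri(fa(pa),fb(pb)); print(n,p.round(1),round(e,1), onz(a,*fa(pa),46 if n[0] in"pbg" else 119).round(1)[:2],onz(b,*fb(pb),46 if n[0] in "pbg" else 119).round(1)[:2])
# crown ellipse via silver-colour mask in side view
g=cv2.cvtColor(b["color"],cv2.COLOR_RGB2GRAY)
E
python3 -m crank '{"travel":[[0,0,0.5],[0.5,0.8,0.5],[0.5,0.8,0.5],[0.5,0.8,0],[0.5,0.8,0],[0.5,0.8,0],[0.5,0.8,0],[0.5,0.8,0]],"dr":[[0,0,0],[0,0,0],[0,0,0],[0,0,0],[0,0,0],[0,0,0],[0,0,0],[0,0,0]]}' -1 30
```

```text
p1 [457.9 219.8  43.4] 2.7 [452.9 221.1] [458.6 217.3]
p2 [430.9 135.5  43. ] 3.4 [425.2 137.2] [431.9 133. ]
brown [476.3  40.6  43.1] 5.5 [469.  43.] [478.1  39.7]
green [392.9  32.4  43.4] 4.5 [387.1  34.4] [394.5  31.3]
L [643.  101.3 115.5] 2.6 [635.5 104.1] [642.8  97.4]
R [ 619.7 -137.2  115.9] 1.5 [ 613.8 -133.8] [ 619.2 -140.5]
time_s: 1.3
tool_pos: [353.0, -404.2, 277.7]
orientation: [3.076, 0.635, 0.002]
ft_force: [0.6, 1.1, -0.1]
finger_gap: 85.4
gripper_force: 0.0
```

```bash
python3 -m crank '{"travel":[[0.7,0.9,0],[0.7,0.9,0],[0.7,0.9,0],[0.6,0.9,0],[0.5,0.9,0],[0.3,0.9,0],[0.2,0.9,0],[0,0.9,0]],"dr":[[0,0,0],[0,0,0],[0,0,0],[0,0,0],[0,0,0],[0,0,0],[0,0,0],[0,0,0]]}'
python3 -m crank '{"travel":[[0,0.9,0],[0,0.9,0],[0,0.9,0],[0,0.9,0],[0,0.9,0],[0,0.9,0],[0,0.9,0],[-0.2,0.9,0]],"dr":[[0,0,0],[0,0,0],[0,0,0],[0,0,0],[0,0,0],[0,0,0],[0,0,0],[0,0,0]]}'
python3 -m crank '{"travel":[[-0.3,0.9,-0.2],[-0.3,0.9,-0.3],[0,0.8,-0.5],[0,0.7,-0.5],[0,0,0]],"dr":[[0,0,0],[0,0,0],[0,0,0],[0,0,0],[0,0,0]]}'
python3 - <<'E'
from h import *
c=capture("wrist");cv2.imwrite("pics/w1.png",c["color"][:,:,::-1])
s=read_state();print(s["time_s"],s["tool_pos"],s["q"].round(2),c["origin"])
for p in((456,219.5,46),(429,135,46)):print(proj(c,p))
E
```

```text
time_s: 2.3
tool_pos: [463.3, -187.8, 277.5]
orientation: [3.076, 0.636, 0.002]
ft_force: [1.0, 0.0, -0.2]
finger_gap: 85.4
gripper_force: 0.0
time_s: 3.3
tool_pos: [456.4, 27.9, 277.5]
orientation: [3.076, 0.635, 0.003]
ft_force: [-0.2, 0.5, 0.4]
finger_gap: 85.3
gripper_force: 0.0
time_s: 3.92
tool_pos: [437.5, 126.9, 231.6]
orientation: [-3.075, -0.639, 0.0]
ft_force: [0.7, 0.1, 1.1]
finger_gap: 85.1
gripper_force: 0.0
3.975 [438.09739042 125.71653089 231.98024715] [ 0.09  0.27 -0.54  1.92  0.17  1.   -1.69] [497.63302422 155.09371556 374.69801684]
[242.14529885 116.90618874]
[315.30350887 179.34212108]
```

View pics/w1.png

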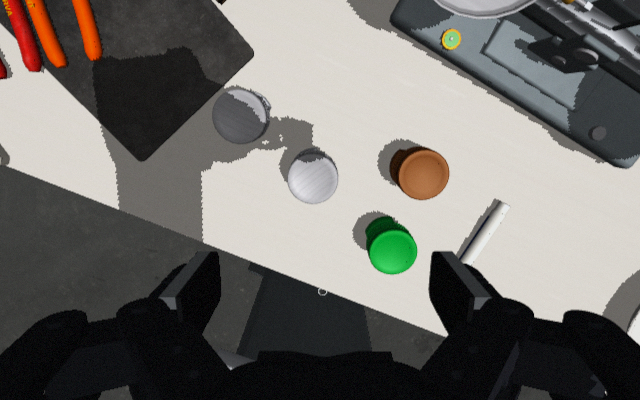

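The wrist view shows crowns at (240,114) and (313,176), within 3 px of the prediction. At this yaw the fingers clear the neighbouring pieces.

```bash
python3 - <<'E'
from h import *
c=capture("wrist")
hsv=cv2.cvtColor(c["color"],cv2.COLOR_RGB2HSV)
for u,v in((240.5,114.5),(313,176.5)):print(onz(c,u,v,46))
print(read_state()["tool_pos"])
g=cv2.medianBlur(cv2.cvtColor(c["color"],cv2.COLOR_RGB2GRAY),3)
C=cv2.HoughCircles(g[80:220,190:350],cv2.HOUGH_GRADIENT,1,40,param1=100,param2=12,minRadius=22,maxRadius=29)
for x,y,r in C[0]:print(x+190,y+80,r,onz(c,x+190,y+80,46))
E
```

```text
[458.19061216 220.3311778   46.        ]
[431.28059818 136.79228398  46.        ]
[438.55241107 124.92098783 232.17947747]
311.5 178.5 25.0 [428.90185276 137.35139379  46.        ]
238.5 116.5 28.4 [455.77677833 221.40773221  46.        ]
```

```bash
python3 -m crank '{"travel":[[-0.28,0.36,0],[0,0,-0.9],[0,0,-0.9],[0,0,-0.9],[0,0,-0.9],[0,0,-0.8],[0,0,-0.3],[0,0,0]],"dr":[[0,0,0],[0,0,0],[0,0,0],[0,0,0],[0,0,0],[0,0,0],[0,0,0],[0,0,0]]}'
```

```text
time_s: 5.03
tool_pos: [430.2, 135.7, 90.5]
orientation: [-3.077, -0.633, 0.0]
ft_force: [-0.1, -0.2, 0.8]
finger_gap: 85.5
gripper_force: 0.0
```

```bash
python3 -m crank '{"travel":[[0,0,-0.7],[0,0,-0.7],[0,0,-0.6],[0,0,-0.4],[0,0,-0.13],[0,0,0],[0,0,0]],"dr":[[0,0,0],[0,0,0],[0,0,0],[0,0,0],[0,0,0],[0,0,0],[0,0,0]]}'
python3 -m crank '{"travel":[[0,0,0],[0,0,0],[0,0,0],[0,0,0],[0,0,0],[0,0,0],[0,0,0],[0,0,0]],"dr":[[0,0,0],[0,0,0],[0,0,0],[0,0,0],[0,0,0],[0,0,0],[0,0,0],[0,0,0]]}' 1 30
```

```text
time_s: 5.9
tool_pos: [430.7, 135.7, 14.9]
orientation: [-3.077, -0.633, -0.001]
ft_force: [0.9, -0.2, -0.1]
finger_gap: 85.3
gripper_force: 0.0
time_s: 6.9
tool_pos: [430.4, 135.7, 14.8]
orientation: [3.077, 0.633, 0.001]
ft_force: [-0.6, -0.4, 4.6]
finger_gap: 49.1
gripper_force: 30.3
```

```bash
python3 -m crank '{"travel":[[0,0,0.2],[0,0,0.6],[0,0,1],[0,0,1],[0,0,1],[0,0,1],[0,0,1],[0,0,1]],"dr":[[0,0,0],[0,0,0],[0,0,0],[0,0,0],[0,0,0],[0,0,0],[0,0,0],[0,0,0]]}'
python3 -m crank '{"travel":[[0.2,-0.4,0],[0.5,-0.8,0],[0.5,-0.8,0],[0.5,-0.8,0],[0.5,-0.8,0],[0.5,-0.8,0],[0.5,-0.8,0],[0.5,-0.8,0]],"dr":[[0,0,0],[0,0,0],[0,0,0],[0,0,0],[0,0,0],[0,0,0],[0,0,0],[0,0,0]]}'
python3 -m crank '{"travel":[[0.5,-0.8,0],[0.5,-0.8,0],[0.5,-0.7,0],[0.3,-0.4,0],[0,0,0]],"dr":[[0,0,0],[0,0,0],[0,0,0],[0,0,0],[0,0,0]]}'
python3 - <<'E'
from h import *
c=capture("wrist");cv2.imwrite("pics/w2.png",c["color"][:,:,::-1])
s=read_state();print(s["time_s"],s["tool_pos"],s["q"].round(2),s["finger_gap"])
for p in((618,-137,119),(641,100.5,119)):print(proj(c,p))
E
```

```text
time_s: 7.9
tool_pos: [429.7, 135.4, 219.5]
orientation: [3.077, 0.633, -0.001]
ft_force: [0.4, 0.4, -1.3]
finger_gap: 49.1
gripper_force: 31.5
time_s: 8.9
tool_pos: [540.9, -46.3, 216.8]
orientation: [-3.077, -0.632, 0.004]
ft_force: [-0.4, -0.0, -1.6]
finger_gap: 49.0
gripper_force: 31.5
time_s: 9.52
tool_pos: [595.0, -126.5, 217.1]
orientation: [-3.077, -0.63, 0.003]
ft_force: [-0.1, 0.5, -1.7]
finger_gap: 49.3
gripper_force: 31.5
9.575 [ 594.72246154 -125.17032512  217.52813055] [ 0.45  0.51 -0.46  1.57  0.24  1.12 -1.23] 49.352887214973705
[353.99403585 175.28818463]
[18.80756817 -7.36211644]
```

View pics/w2.png

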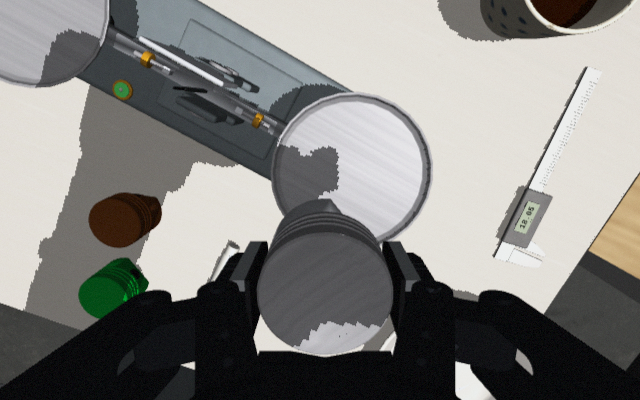

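The wrist view shows the right pan rim centred at about (352,169), with the piston held upright below it in the image. I'll compute the shift from here.

```bash
python3 - <<'E'
from h import *
c=capture("wrist");print(onz(c,352,168.5,119),onz(c,273,168.5,119),onz(c,431,168.5,119),read_state()["tool_pos"])
E
```

```text
[ 621.59918863 -132.38051338  119.        ] [599.71101965 -81.54953493 119.        ] [ 643.47790555 -183.18954131  119.        ] [ 594.67275532 -124.49087363  217.90766512]
```

```bash
python3 -m crank '{"travel":[[0.4,-0.2,0],[0.44,-0.15,0],[0,0,-0.7],[0,0,-0.8],[0,0,-0.7],[0,0,-0.3],[0,0,0],[0,0,0]],"dr":[[0,0,0],[0,0,0],[0,0,0],[0,0,0],[0,0,0],[0,0,0],[0,0,0],[0,0,0]]}'
```

```text
time_s: 10.62
tool_pos: [621.2, -135.9, 144.4]
orientation: [3.077, 0.633, 0.002]
ft_force: [0.2, -0.3, -0.9]
finger_gap: 49.1
gripper_force: 31.5
```

```bash
python3 -m crank '{"travel":[[0,0,-0.25],[0,0,-0.15],[0,0,-0.1],[0,0,-0.07],[0,0,-0.07],[0,0,0]],"dr":[[0,0,0],[0,0,0],[0,0,0],[0,0,0],[0,0,0],[0,0,0]]}'
python3 -m crank '{"travel":[[0,0,-0.07],[0,0,-0.07],[0,0,-0.07],[0,0,0]],"dr":[[0,0,0],[0,0,0],[0,0,0],[0,0,0]]}'
```

```text
time_s: 11.38
tool_pos: [620.4, -135.9, 124.0]
orientation: [-3.077, -0.633, 0.0]
ft_force: [-0.2, 0.1, -2.3]
finger_gap: 48.9
gripper_force: 31.6
time_s: 11.88
tool_pos: [620.5, -135.9, 118.2]
orientation: [3.077, 0.633, 0.0]
ft_force: [-0.8, 0.1, 2.1]
finger_gap: 48.8
gripper_force: 31.9
```

```bash
python3 -m crank '{"travel":[[0,0,0],[0,0,0],[0,0,0],[0,0,0],[0,0,0]],"dr":[[0,0,0],[0,0,0],[0,0,0],[0,0,0],[0,0,0]]}' -0.5
python3 - <<'E'
from h import *
c=capture("side");d=capture("scene")
x=np.hstack([cv2.resize(c["color"][130:260,300:400],(400,520),interpolation=2),cv2.resize(d["color"][140:230,255:375],(400,300),interpolation=2)[:,:] if 0 else cv2.resize(d["color"][130:230,300:377],(400,520),interpolation=2)])
cv2.imwrite("pics/rel1.png",x[:,:,::-1])
E
```

```text
time_s: 12.5
tool_pos: [620.5, -135.9, 117.8]
orientation: [-3.077, -0.633, 0.0]
ft_force: [0.9, -0.2, -0.7]
finger_gap: 63.9
gripper_force: 0.0
```

View pics/rel1.png

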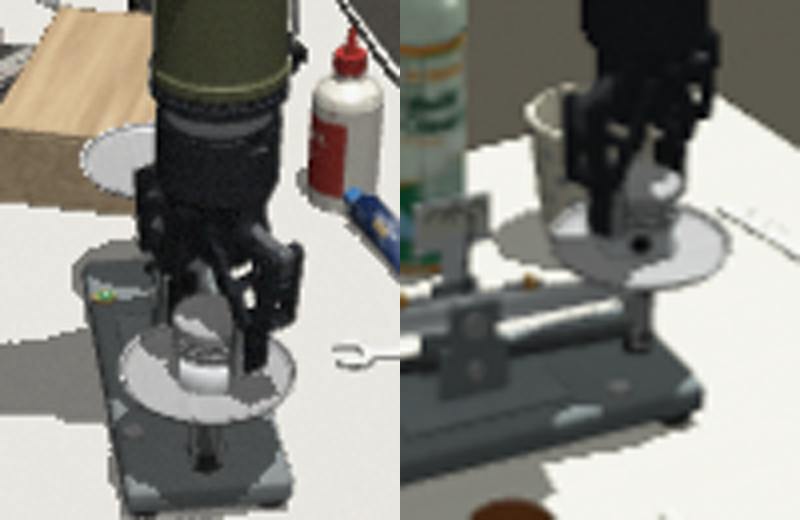

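The piston stands upright inside the right pan's rim, with the fingers clear. I lift straight up and go to the other piston.

```bash
python3 -m crank '{"travel":[[0,0,0.2],[0,0,0.5],[0,0,0.6],[0,0,0.8],[0,0,0.9],[0,0,0.8],[-0.4,0.7,0],[-0.4,0.9,0]],"dr":[[0,0,0],[0,0,0],[0,0,0],[0,0,0],[0,0,0],[0,0,0],[0,0,0],[0,0,0]]}'
python3 -m crank '{"travel":[[-0.4,0.9,0],[-0.4,0.9,0],[-0.4,0.9,0],[-0.4,0.9,0],[-0.4,0.9,0],[-0.4,0.9,0],[-0.4,0.9,0],[-0.4,0.9,0]],"dr":[[0,0,0],[0,0,0],[0,0,0],[0,0,0],[0,0,0],[0,0,0],[0,0,0],[0,0,0]]}' -1
python3 -m crank '{"travel":[[-0.4,0.9,0],[-0.4,0.8,-0.3],[-0.4,0.8,-0.6],[-0.25,0.6,-0.8],[0,0,-0.8],[0,0,-0.5],[0,0,0]],"dr":[[0,0,0],[0,0,0],[0,0,0],[0,0,0],[0,0,0],[0,0,0],[0,0,0]]}'
```

```text
time_s: 13.6
tool_pos: [596.5, -88.0, 233.4]
orientation: [3.077, 0.631, 0.003]
ft_force: [0.4, 0.8, 0.4]
finger_gap: 64.0
gripper_force: 0.0
time_s: 14.6
tool_pos: [500.3, 129.1, 233.2]
orientation: [3.077, 0.633, 0.003]
ft_force: [0.5, 0.6, -0.4]
finger_gap: 85.5
gripper_force: 0.0
time_s: 15.48
tool_pos: [456.9, 220.7, 141.7]
orientation: [3.077, 0.632, -0.002]
ft_force: [0.1, -1.0, 0.6]
finger_gap: 85.6
gripper_force: 0.0
```

```bash
python3 -m crank '{"travel":[[0,0,-0.8],[0,0,-0.8],[0,0,-0.8],[0,0,-0.7],[0,0,-0.6],[0,0,-0.4],[0,0,-0.13],[0,0,0]],"dr":[[0,0,0],[0,0,0],[0,0,0],[0,0,0],[0,0,0],[0,0,0],[0,0,0],[0,0,0]]}'
python3 -m crank '{"travel":[[0,0,0],[0,0,0],[0,0,0],[0,0,0],[0,0,0],[0,0,0],[0,0,0]],"dr":[[0,0,0],[0,0,0],[0,0,0],[0,0,0],[0,0,0],[0,0,0],[0,0,0]]}' 1 30
```

```text
time_s: 16.48
tool_pos: [457.3, 221.2, 15.4]
orientation: [-3.077, -0.633, -0.001]
ft_force: [-0.2, -0.4, -0.1]
finger_gap: 85.2
gripper_force: 0.0
time_s: 17.35
tool_pos: [457.3, 221.2, 15.6]
orientation: [-3.077, -0.633, -0.002]
ft_force: [-1.1, 0.0, 6.5]
finger_gap: 49.2
gripper_force: 30.5
```

```bash
python3 -m crank '{"travel":[[0,0,0.2],[0,0,0.6],[0,0,1],[0,0,1],[0,0,1],[0.1,-0.1,1],[0.5,-0.3,1],[0.8,-0.5,0.9]],"dr":[[0,0,0],[0,0,0],[0,0,0],[0,0,0],[0,0,0],[0,0,0],[0,0,0],[0,0,0]]}'
python3 -m crank '{"travel":[[0.8,-0.5,0],[0.8,-0.5,0],[0.8,-0.5,0],[0.5,-0.3,0],[0.2,-0.1,0],[0,0,0]],"dr":[[0,0,0],[0,0,0],[0,0,0],[0,0,0],[0,0,0],[0,0,0]]}'
python3 - <<'E'
from h import *
c=capture("wrist");cv2.imwrite("pics/w3.png",c["color"][:,:,::-1])
s=read_state();print(s["time_s"],s["tool_pos"])
print(proj(c,(643,101,129)))
E
```

```text
time_s: 18.35
tool_pos: [498.6, 194.4, 217.6]
orientation: [-3.076, -0.636, -0.0]
ft_force: [1.2, -0.0, -2.0]
finger_gap: 49.2
gripper_force: 31.4
time_s: 19.1
tool_pos: [591.6, 137.5, 215.9]
orientation: [-3.077, -0.634, 0.001]
ft_force: [-0.5, 0.5, -1.2]
finger_gap: 49.3
gripper_force: 31.4
19.15 [591.24668969 137.9332456  215.9786955 ]
[409.08364492 155.47481138]
```

View pics/w3.png

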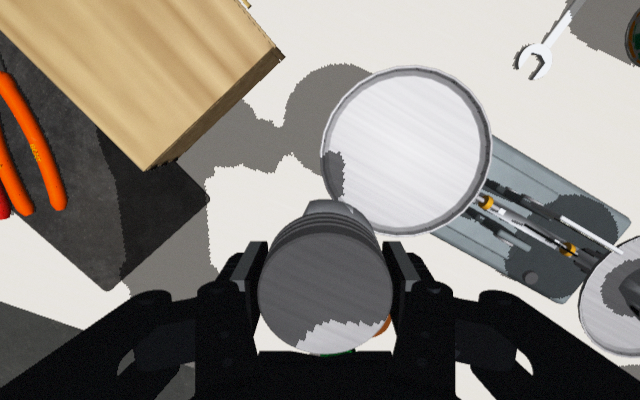

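The left pan is raised and empty, with its rim centred at about (405,151). That puts it near (644,103).

```bash
python3 -m crank '{"travel":[[0.6,-0.4,0],[0.7,-0.45,0],[0.45,-0.3,0],[0,0,-0.5],[0,0,-0.8],[0,0,-0.6],[0,0,-0.25],[0,0,0]],"dr":[[0,0,0],[0,0,0],[0,0,0],[0,0,0],[0,0,0],[0,0,0],[0,0,0],[0,0,0]]}'
python3 -m crank '{"travel":[[0,0,-0.1],[0,0,0]],"dr":[[0,0,0],[0,0,0]]}'
```

```text
time_s: 20.15
tool_pos: [644.1, 102.8, 151.0]
orientation: [-3.077, -0.634, 0.001]
ft_force: [1.5, 0.2, -1.3]
finger_gap: 49.2
gripper_force: 31.4
time_s: 20.4
tool_pos: [644.7, 102.6, 148.9]
orientation: [-3.077, -0.633, -0.001]
ft_force: [-0.2, -0.4, -1.1]
finger_gap: 49.0
gripper_force: 31.4
```

```bash
python3 -m crank '{"travel":[[0,0,-0.12],[0,0,-0.1],[0,0,-0.07],[0,0,-0.05],[0,0,0]],"dr":[[0,0,0],[0,0,0],[0,0,0],[0,0,0],[0,0,0]]}'
python3 -m crank '{"travel":[[0,0,-0.07],[0,0,-0.07],[0,0,0],[0,0,0]],"dr":[[0,0,0],[0,0,0],[0,0,0],[0,0,0]]}'
```

```text
time_s: 21.02
tool_pos: [644.5, 102.5, 138.3]
orientation: [3.077, 0.633, -0.0]
ft_force: [-0.4, -0.6, -0.5]
finger_gap: 49.5
gripper_force: 31.4
time_s: 21.52
tool_pos: [644.6, 102.8, 134.1]
orientation: [-3.077, -0.633, -0.0]
ft_force: [-0.4, 0.8, 2.0]
finger_gap: 48.9
gripper_force: 31.4
```

```bash
python3 -m crank '{"travel":[[0,0,0],[0,0,0],[0,0,0],[0,0,0],[0,0,0.1],[0,0,0.4],[0,0,0.7],[0,0,0.9]],"dr":[[0,0,0],[0,0,0],[0,0,0],[0,0,0],[0,0,0],[0,0,0],[0,0,0],[0,0,0]]}' -0.5
python3 -m crank '{"travel":[[0,0,0.9],[-0.3,-0.3,0.6],[-0.6,-0.6,0],[-0.6,-0.6,0],[-0.6,-0.6,0],[-0.6,-0.6,0],[0,0,0],[0,0,0]],"dr":[[0,0,0],[0,0,0],[0,0,0],[0,0,0],[0,0,0],[0,0,0],[0,0,0],[0,0,0]]}'
python3 -m crank '{"travel":[[0,0,0],[0,0,0],[0,0,0],[0,0,0],[0,0,0],[0,0,0],[0,0,0],[0,0,0]],"dr":[[0,0,0],[0,0,0],[0,0,0],[0,0,0],[0,0,0],[0,0,0],[0,0,0],[0,0,0]]}'
python3 -m crank '{"travel":[[0,0,0],[0,0,0],[0,0,0],[0,0,0],[0,0,0],[0,0,0],[0,0,0],[0,0,0]],"dr":[[0,0,0],[0,0,0],[0,0,0],[0,0,0],[0,0,0],[0,0,0],[0,0,0],[0,0,0]]}'
python3 - <<'E'
from h import *
c=capture("side");d=capture("scene")
x=np.hstack([cv2.resize(c["color"][130:260,300:400],(400,520),interpolation=2),cv2.resize(d["color"][140:230,255:375],(400,300),interpolation=2)[:300].repeat(1,0) if 0 else cv2.copyMakeBorder(cv2.resize(d["color"][140:230,255:375],(400,300),interpolation=2),0,220,0,0,0)])
cv2.imwrite("pics/wgh.png",x[:,:,::-1])
E
```

```text
time_s: 22.52
tool_pos: [644.3, 102.6, 198.2]
orientation: [-3.077, -0.633, 0.001]
ft_force: [0.0, 0.7, 0.1]
finger_gap: 63.9
gripper_force: 0.0
time_s: 23.52
tool_pos: [563.6, 21.6, 242.5]
orientation: [-3.077, -0.633, -0.001]
ft_force: [-0.1, 0.9, 0.3]
finger_gap: 63.9
gripper_force: 0.0
time_s: 24.52
tool_pos: [563.5, 21.5, 242.1]
orientation: [3.077, 0.633, 0.0]
ft_force: [0.5, 0.5, -0.1]
finger_gap: 63.8
gripper_force: 0.0
time_s: 25.52
tool_pos: [563.5, 21.6, 242.1]
orientation: [-3.077, -0.633, -0.0]
ft_force: [0.1, 0.5, 0.9]
finger_gap: 63.8
gripper_force: 0.0
```

View pics/wgh.png

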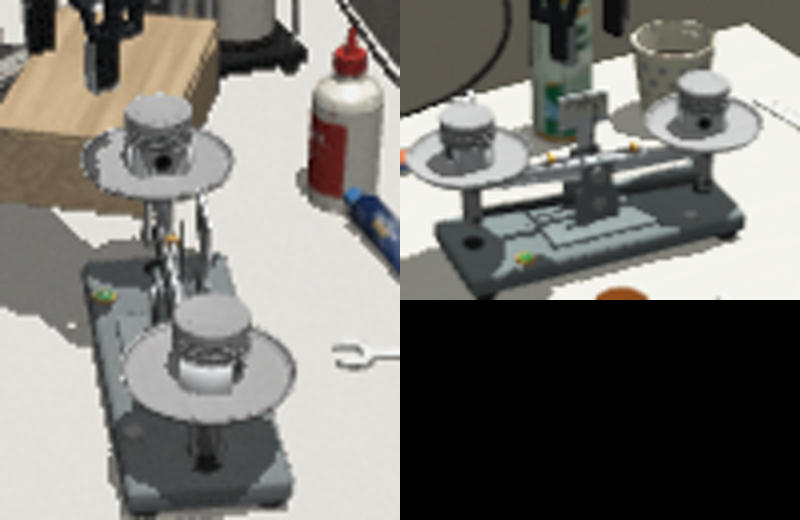

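Both pistons stand upright. In the side view the left pan has risen and the right pan sits where its lower stop was. I'll check that numerically against the level picture.

```bash
python3 - <<'E'
from h import *
for n,boxes in(("side",{"L":(318,178,42,12),"R":(328,222,48,18)}),("scene",{"L":(256,192,42,11),"R":(326,176,42,12)})):
    old=cv2.cvtColor(cv2.imread(f"pics/{n}0.png"),cv2.COLOR_BGR2GRAY)
    c=capture(n);new=cv2.cvtColor(c["color"],cv2.COLOR_RGB2GRAY)
    P={"L":(644,103),"R":(620.5,-135)}
    for k,(x,y,w,h) in boxes.items():
        t=old[y:y+h,x:x+w]; best=cv2.matchTemplate(cv2.resize(new[y-12:y+h+12,x-5:x+w+5],None,fx=4,fy=4,interpolation=2),cv2.resize(t,None,fx=4,fy=4,interpolation=2),cv2.TM_CCOEFF_NORMED)
        _,s,_,l=cv2.minMaxLoc(best)
        print(n,k,"shift",l[0]/4-5,l[1]/4-12,round(s,2),"expected +10mm:",(proj(c,(*P[k],129))-proj(c,(*P[k],119))).round(1))
E
```

```text
side L shift 0.0 -0.5 0.81 expected +10mm: [ 0.  -2.9]
side R shift 0.25 3.0 0.96 expected +10mm: [ 0.1 -3.2]
scene L shift 0.25 -1.5 0.67 expected +10mm: [-0.1 -2.9]
scene R shift -0.5 2.5 0.72 expected +10mm: [ 0.1 -2.8]
```

The right pan is 9.4 mm down, at its stop, and the left pan is up. So the piston on the right pan is the heavier one, and I pick it up again.

```bash
python3 -m crank '{"travel":[[0.2,-0.5,0],[0.3,-0.9,0],[0.35,-0.95,0],[0.35,-0.95,0],[0.35,-0.95,0],[0.25,-0.7,0],[0.1,-0.3,0],[0,0,0]],"dr":[[0,0,0],[0,0,0],[0,0,0],[0,0,0],[0,0,0],[0,0,0],[0,0,0],[0,0,0]]}'
python3 -m crank '{"travel":[[0,0,-0.6],[0,0,-0.8],[0,0,-0.6],[0,0,-0.3],[0,0,0]],"dr":[[0,0,0],[0,0,0],[0,0,0],[0,0,0],[0,0,0]]}'
```

```text
time_s: 26.72
tool_pos: [620.5, -136.2, 241.9]
orientation: [-3.077, -0.632, 0.0]
ft_force: [-0.6, 0.5, -0.6]
finger_gap: 64.0
gripper_force: 0.0
time_s: 27.35
tool_pos: [620.3, -135.0, 173.0]
orientation: [-3.076, -0.635, 0.001]
ft_force: [-0.5, 0.4, 0.3]
finger_gap: 64.0
gripper_force: 0.0
```

```bash
python3 -m crank '{"travel":[[0,0,-0.5],[0,0,-0.5],[0,0,-0.4],[0,0,-0.3],[0,0,-0.1],[0,0,0]],"dr":[[0,0,0],[0,0,0],[0,0,0],[0,0,0],[0,0,0],[0,0,0]]}'
python3 -m crank '{"travel":[[0,0,0],[0,0,0],[0,0,0],[0,0,0],[0,0,0],[0,0,0]],"dr":[[0,0,0],[0,0,0],[0,0,0],[0,0,0],[0,0,0],[0,0,0]]}' 1 30
```

```text
time_s: 28.1
tool_pos: [620.6, -135.9, 119.1]
orientation: [-3.077, -0.633, -0.0]
ft_force: [0.2, -0.4, -0.0]
finger_gap: 64.4
gripper_force: 0.0
time_s: 28.85
tool_pos: [620.8, -135.9, 119.6]
orientation: [3.077, 0.633, 0.001]
ft_force: [-1.5, -0.8, 5.5]
finger_gap: 49.2
gripper_force: 32.3
```

```bash
python3 -m crank '{"travel":[[0,0,0.1],[0,0,0.1],[0,0,0.1],[0,0,0.1],[0,0,0.12],[0,0,0.15],[0,0,0.2],[0,0,0.3]],"dr":[[0,0,0],[0,0,0],[0,0,0],[0,0,0],[0,0,0],[0,0,0],[0,0,0],[0,0,0]]}'
python3 -m crank '{"travel":[[0,0,0.6],[0,0,0.9],[0,0,0.9],[-0.2,-0.3,0.5],[-0.6,-0.7,0],[-0.7,-0.8,0],[-0.7,-0.8,0],[-0.7,-0.8,0]],"dr":[[0,0,0],[0,0,0],[0,0,0],[0,0,0],[0,0,0],[0,0,0],[0,0,0],[0,0,0]]}'
python3 -m crank '{"travel":[[-0.7,-0.8,0],[-0.7,-0.8,0],[-0.5,-0.6,0],[-0.3,-0.3,0],[0,0,0]],"dr":[[0,0,0],[0,0,0],[0,0,0],[0,0,0],[0,0,0]]}'
python3 - <<'E'
from h import *
c=capture("wrist");cv2.imwrite("pics/w4.png",c["color"][:,:,::-1])
s=read_state();print(s["tool_pos"],proj(c,(435,-350,28)))
E
```

```text
time_s: 29.85
tool_pos: [620.2, -135.8, 154.4]
orientation: [-3.077, -0.633, 0.001]
ft_force: [0.1, -0.7, -0.8]
finger_gap: 49.3
gripper_force: 31.9
time_s: 30.85
tool_pos: [531.9, -239.4, 241.0]
orientation: [3.077, 0.632, -0.002]
ft_force: [0.0, -0.7, -1.6]
finger_gap: 49.0
gripper_force: 31.9
time_s: 31.48
tool_pos: [466.7, -313.6, 241.1]
orientation: [-3.078, -0.63, 0.001]
ft_force: [0.0, 0.4, -1.9]
finger_gap: 49.1
gripper_force: 31.9
[ 467.53781148 -312.6423948   241.1906834 ] [345.98033321 209.46580079]
```

View pics/w4.png

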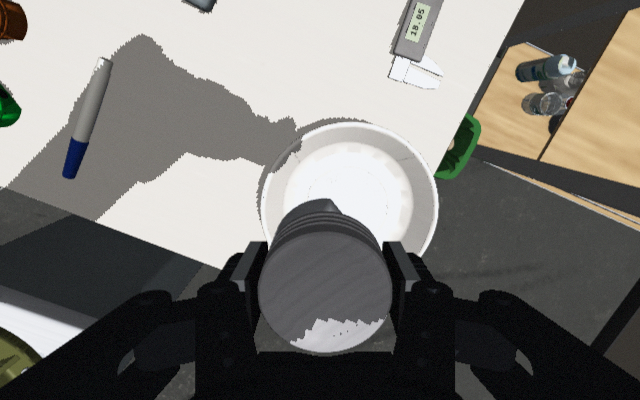

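The dish rim is centred at about (349,211), which puts it near (436,-352). It is empty and the caliper is clear of it.

```bash
python3 -m crank '{"travel":[[-0.5,-0.6,0],[-0.5,-0.6,-0.4],[0,-0.1,-0.8],[0,0,-0.9],[0,0,-0.9],[0,0,-0.9],[0,0,-0.8],[0,0,-0.5]],"dr":[[0,0,0],[0,0,0],[0,0,0],[0,0,0],[0,0,0],[0,0,0],[0,0,0],[0,0,0]]}'
python3 -m crank '{"travel":[[0,0,-0.4],[0,0,-0.3],[0,0,-0.2],[0,0,0],[0,0,0]],"dr":[[0,0,0],[0,0,0],[0,0,0],[0,0,0],[0,0,0]]}'
```

```text
time_s: 32.52
tool_pos: [438.2, -350.6, 84.1]
orientation: [-3.075, -0.636, 0.0]
ft_force: [-0.3, 0.3, -1.0]
finger_gap: 49.2
gripper_force: 31.9
time_s: 33.15
tool_pos: [437.7, -352.1, 58.6]
orientation: [3.077, 0.633, 0.001]
ft_force: [0.0, 0.5, -0.6]
finger_gap: 49.3
gripper_force: 31.9
```

```bash
python3 -m crank '{"travel":[[0,0,-0.4],[0,0,-0.4],[0,0,-0.2],[0,0,-0.12],[0,0,-0.07],[0,0,0],[0,0,0]],"dr":[[0,0,0],[0,0,0],[0,0,0],[0,0,0],[0,0,0],[0,0,0],[0,0,0]]}'
python3 -m crank '{"travel":[[0,0,-0.04],[0,0,-0.03],[0,0,0]],"dr":[[0,0,0],[0,0,0],[0,0,0]]}'
```

```text
time_s: 34.02
tool_pos: [437.6, -352.1, 22.7]
orientation: [3.077, 0.633, 0.0]
ft_force: [0.2, -1.0, -1.8]
finger_gap: 48.9
gripper_force: 31.9
time_s: 34.4
tool_pos: [437.4, -351.9, 20.3]
orientation: [-3.077, -0.633, 0.0]
ft_force: [-0.6, 0.9, -2.2]
finger_gap: 49.1
gripper_force: 31.9
```

```bash
python3 -m crank '{"travel":[[0,0,-0.03],[0,0,-0.03],[0,0,0]],"dr":[[0,0,0],[0,0,0],[0,0,0]]}'
```

```text
time_s: 34.78
tool_pos: [437.4, -351.9, 18.5]
orientation: [-3.077, -0.633, 0.0]
ft_force: [-0.3, -0.1, -2.3]
finger_gap: 49.0
gripper_force: 31.9
```

```bash
python3 -m crank '{"travel":[[0,0,-0.03],[0,0,0]],"dr":[[0,0,0],[0,0,0]]}'; python3 -m crank '{"travel":[[0,0,-0.02],[0,0,0]],"dr":[[0,0,0],[0,0,0]]}'
```

```text
time_s: 35.02
tool_pos: [437.5, -352.0, 18.2]
orientation: [3.077, 0.633, 0.0]
ft_force: [-1.0, 0.4, 4.4]
finger_gap: 49.0
gripper_force: 32.6
time_s: 35.28
tool_pos: [437.5, -352.0, 18.2]
orientation: [3.076, 0.633, 0.0]
ft_force: [-2.9, 2.1, 12.4]
finger_gap: 49.0
gripper_force: 33.2
```

Contact is made at 18.2 mm. I relieve the pressure slightly, release and lift away.

```bash
python3 -m crank '{"travel":[[0,0,0.02],[0,0,0]],"dr":[[0,0,0],[0,0,0]]}'
python3 -m crank '{"travel":[[0,0,0],[0,0,0],[0,0,0],[0,0,0],[0,0,0],[0,0,0.1],[0,0,0.3],[0,0,0.6]],"dr":[[0,0,0],[0,0,0],[0,0,0],[0,0,0],[0,0,0],[0,0,0],[0,0,0],[0,0,0]]}' -0.55
python3 -m crank '{"travel":[[0,0,0.8],[0,0,0.9],[0,0,0.9],[0,0,0.9],[-0.5,-0.5,0.9],[-0.7,-0.7,0.5],[-0.7,-0.7,0],[0,0,0]],"dr":[[0,0,0],[0,0,0],[0,0,0],[0,0,0],[0,0,0],[0,0,0],[0,0,0],[0,0,0]]}'
python3 -m crank '{"travel":[[-0.7,-0.5,0],[-0.7,-0.5,0],[-0.5,-0.3,0],[0,0,0],[0,0,0],[0,0,0],[0,0,0],[0,0,0]],"dr":[[0,0,0],[0,0,0],[0,0,0],[0,0,0],[0,0,0],[0,0,0],[0,0,0],[0,0,0]]}'
python3 - <<'E'
from h import *
c=capture("side")
x=cv2.resize(c["color"][130:370,210:450],(600,600),interpolation=2)
cv2.imwrite("pics/fin.png",x[:,:,::-1])
E
```

```text
time_s: 35.52
tool_pos: [437.5, -352.0, 18.2]
orientation: [3.077, 0.633, 0.0]
ft_force: [-1.4, 1.0, 7.3]
finger_gap: 49.0
gripper_force: 32.5
time_s: 36.52
tool_pos: [437.2, -351.7, 48.0]
orientation: [-3.076, -0.633, 0.001]
ft_force: [-0.4, 0.1, 0.3]
finger_gap: 66.1
gripper_force: 0.0
time_s: 37.52
tool_pos: [378.2, -411.1, 195.3]
orientation: [3.077, 0.626, -0.002]
ft_force: [-0.0, 0.3, -0.1]
finger_gap: 66.1
gripper_force: 0.0
time_s: 38.52
tool_pos: [323.8, -447.7, 194.7]
orientation: [-3.077, -0.634, -0.0]
ft_force: [0.8, 0.1, -0.4]
finger_gap: 66.2
gripper_force: 0.0
```

View pics/fin.png

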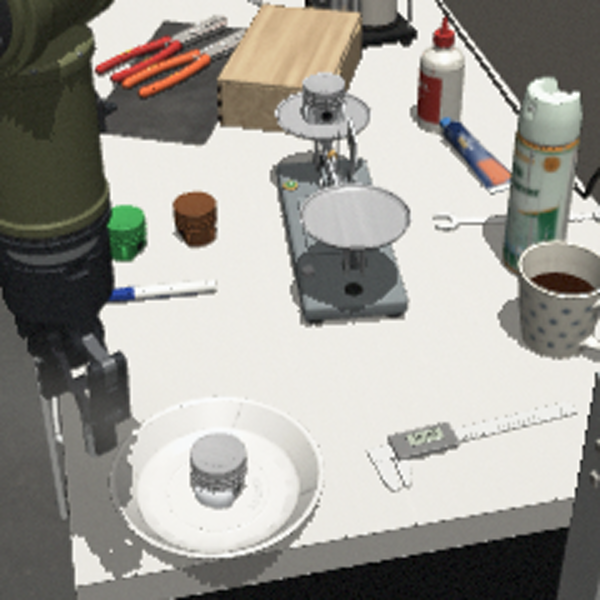

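The heavier piston stands crown up at the centre of the dish (218,470). The lighter one stands on the left pan (325,100), which has sunk. The caliper, pen and decoys haven't moved, and the gripper touches nothing.

```bash
python3 -c "
from cell import *
print(hand_in())"
```

```text
the job is handed in; nothing more can be done
None
```

I handed the job in at about 38.5 s: the right pan sank to its stop, so I stood that heavier piston crown up in the dish on the right and left the lighter one standing on the left pan, with the caliper and pen undisturbed; no verdict came back.

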